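# Blow out flanged tube stubs on the air station

## Robot

A 6-joint arm with a two-finger parallel gripper is mounted at the origin on the work surface. World frame = base frame: x ahead of the robot, y to its left, z up, the work surface at z = 0. Lengths are in m, angles in rad, forces in N, time in s.
With the tool pointing down it reaches from about 0.3 to 0.775 m from the base axis. Payload 14.6 kg.
Tool frame: the origin (TCP) lies on the centre line of the jaws, within the pads' length; the fingertips stand 19 mm ahead of it and the grasp point (between the pads) is the TCP; z points along the fingers, y is the line along which they close (so a half turn about z gives the same grasp; the last joint's range is limited). The gripper opens to 94 mm and grips with 3 to 60 N. Pads are 16 mm wide; open, the fingers measure 119 mm over their backs; the gripper's body (75 mm by 177 mm) begins 78 mm behind the grasp point.
Start: joints at [-1.342, 0.3, 1.521, -0, 1.321, -0.067], TCP at [0.16, -0.526, 0.224] pointing down, gripper open.
Joint ranges: [-3.03, 3.03], [-0.79, 2.21], [0.23, 2.52], [-1.04, 4.18], [0, 3.07], [-2.55, 2.55]. Speed limits (rad/s): [2.22, 2.22, 2.57, 3.14, 3.14, 3.14].

## Interface

Orientations are given as [roll, pitch, yaw] about the fixed x, y, z axes, in that order (R = Rz(yaw) Ry(pitch) Rx(roll)).
In Python, from station import get_obs, camera, workorder gives the robot as it stands.
- The arm moves only by the tool play_rows, never from a script. Its argument "motion" is a list that holds one entry, the list of rows, each a list of 7 numbers: the shift along the tool's x, y, z as a fraction of full scale, then the turn, a rotation vector about the tool's x, y, z as a fraction of full scale, then the opening, from -1 (shut) to 1 (fully open). In form: [[[x, y, z, ax, ay, az, grip], ...]]. A call has 1 to 10 rows; each row is the pose to reach, as a shift and turn from the pose commanded when the call began, along the tool's axes at that moment, turning the shorter way round; what a row does not reach only later rows make up. Full scale, the value 1, is 0.25 m for a shift and 2 pi rad for a turn. A row lasts 1/10 s, in which the tool goes at most 50 mm and 8.59 degrees, less where a joint would pass 70% of its speed; a pose out of reach is approached as far as the arm can. A call with a number of a shift or a turn outside -1 to 1 is refused whole. A call with a gripper value outside its range is refused whole. The fingers move at their own pace and stop on an object; "grip_force" is the grip in N (left out, the last holds). Time passes only in rows, so rows that repeat a pose let the fingers close. It gives the time, the measured TCP pose, the force, the opening and the grip force at its end, in the units of the state.
- get_obs(): the state, without advancing time (a new reading comes with each control period).
- camera(name): name is "scene" or "top" or "wrist"; returns a dict with "frame" (420x560x3 uint8, red, green, blue), "z_map" (420x560 float32, m along the optical axis (not along the pixel's ray), 0 where there is no reading), "camera_matrix" (3x3 intrinsics, pixels), "T" (4x4, takes a point from camera to world coordinates); the wrist camera has in their place "T_tool_cam" (4x4, takes a point from camera to tool coordinates, whose origin is the TCP and whose axes are the flange's). Camera axes: x right, y up, looking along -z (the intrinsics and any distortion apply to the point x, -y, -z); pixel columns grow to the right and rows downward; lengths in m; the calibration is good to about 2 mm. A picture is of the moment at which its call begins: read the wrist's pose just before it.
- workorder.hand_in(): hands the job in; it is judged then, once.
The state is a dict: "time_s": time; "qpos": joint angles; "joint_vel": joint speeds; "tau": joint torques, N m; "ee_pos": TCP position; "eef_rot": TCP orientation; "force": force on the tool from outside, world axes, zero at the start; "moment": the same for the moment, N m; "grip_width": finger opening in m; "grip_force": force on a finger pad.
Only numpy, scipy, OpenCV 4.12 (cv2) and the standard library are available. Lean on these libraries where they do the work, as an engineer would, in place of code of your own. Each camera call takes 0.05 s, during which the arm holds its last target. There are 200 camera calls.

## Task

First, with all four spigots of the air station bare, tread the pedal fully down to its stop, keep it there for three seconds to clear the line, and let it come up again. Then push every tube stub, flange down, fully home on a spigot of its own, blow them all out together with two blasts, each time treading the pedal to its stop for three seconds and letting it right up again. Finally stand all the stubs upright, flange down, in the drying tray, leaving the bottle and the beaker where they are.

Things in the scene. Friction and masses are not known exactly. Their poses are not given: they have to be found in the camera images.
- stub1: loose stainless flanged tube stub: open tube, outside 32 mm, bore 25 mm, 60 mm long in all, with a flange 42 mm across and 6 mm thick round its lower end; about 0.14 kg. Origin: centre of the flange's underside; z along the tube, away from the flange. Two to four of the four are present, all alike, at first standing flange down on the bench.
- stub2: loose stainless flanged tube stub: open tube, outside 32 mm, bore 25 mm, 60 mm long in all, with a flange 42 mm across and 6 mm thick round its lower end; about 0.14 kg. Origin: centre of the flange's underside; z along the tube, away from the flange. Two to four of the four are present, all alike, at first standing flange down on the bench.
- stub3: loose stainless flanged tube stub: open tube, outside 32 mm, bore 25 mm, 60 mm long in all, with a flange 42 mm across and 6 mm thick round its lower end; about 0.14 kg. Origin: centre of the flange's underside; z along the tube, away from the flange. Two to four of the four are present, all alike, at first standing flange down on the bench.
- stub4: loose stainless flanged tube stub: open tube, outside 32 mm, bore 25 mm, 60 mm long in all, with a flange 42 mm across and 6 mm thick round its lower end; about 0.14 kg. Origin: centre of the flange's underside; z along the tube, away from the flange. Two to four of the four are present, all alike, at first standing flange down on the bench.
- spigot1 (a point): centre of the flat round shoulder (44 mm across, 44 mm above the bench) at the foot of one of the station's four upright steel spigots: diameter 21 mm, standing 29 mm above this point, the top 7 mm tapered to 12 mm. A stub is home when its flange rests on this shoulder. z up; x and y are those of the station.
- spigot2 (a point): centre of the flat round shoulder (44 mm across, 44 mm above the bench) at the foot of one of the station's four upright steel spigots: diameter 21 mm, standing 29 mm above this point, the top 7 mm tapered to 12 mm. A stub is home when its flange rests on this shoulder. z up; x and y are those of the station.
- spigot3 (a point): centre of the flat round shoulder (44 mm across, 44 mm above the bench) at the foot of one of the station's four upright steel spigots: diameter 21 mm, standing 29 mm above this point, the top 7 mm tapered to 12 mm. A stub is home when its flange rests on this shoulder. z up; x and y are those of the station.
- spigot4 (a point): centre of the flat round shoulder (44 mm across, 44 mm above the bench) at the foot of one of the station's four upright steel spigots: diameter 21 mm, standing 29 mm above this point, the top 7 mm tapered to 12 mm. A stub is home when its flange rests on this shoulder. z up; x and y are those of the station.
- station: aluminium air station fixed to the bench: a block 80 mm (its x) by 300 mm (its y), top 40 mm above the bench, with four spigots in a row along its y, 70 mm apart. Origin: centre of its underside, z up.
- pedal (a joint): angle of the treadle pedal: 0 at rest (up), 0.25 rad at its stop (fully down). A spring returns it; pressing on the pad takes about 5 N at first and 11 N at the stop.
- pedal_pad (a point): middle of the rubber pad (90 by 70 mm) on top of the pedal's plate, the place to press, 100 mm from the hinge. Site axes at rest: x level, away from the robot, towards the hinge; y along the hinge; z up; they tip with the plate. At rest the point is about 67 mm above the bench, at the stop about 43 mm, and goes down in an arc about the hinge line, 34 mm above the bench.
- tray: grey open drying tray fixed to the bench, 160 by 160 mm outside, 18 mm high, walls and floor 4 to 5 mm thick. Origin: centre of its underside, z up, x and y along its sides.
- wash_bottle: bystander: clear bottle with a blue cap, 60 mm diameter, 130 mm high, loose. Origin: centre of its underside.
- beaker: bystander: empty glass beaker, 68 mm diameter, 80 mm high, loose. Origin: centre of its underside.

How it is judged:
On the way, in this order (a step that is already met when the one before it is completed fails the run):
1. with every spigot bare, the pedal is held down at its stop (value of joint pedal above 0.228 rad and horizontal distance between each of stub1, stub2, stub3, stub4 and spigot1 above 0.03 m and horizontal distance between each of stub1, stub2, stub3, stub4 and spigot2 above 0.03 m and horizontal distance between each of stub1, stub2, stub3, stub4 and spigot3 above 0.03 m and horizontal distance between each of stub1, stub2, stub3, stub4 and spigot4 above 0.03 m), for 2.5 s.
2. the pedal is let up again (value of joint pedal below 0.04 rad), for 0.2 s.
3. with the pedal up, every stub present is home on a spigot (value of joint pedal below 0.04 rad and (distance between stub1 and spigot1 below 0.006 m or distance between stub1 and spigot2 below 0.006 m or distance between stub1 and spigot3 below 0.006 m or distance between stub1 and spigot4 below 0.006 m) and angle between each of stub1, stub2, stub3, stub4's own z axis and vertical below 0.07 rad and (distance between stub2 and spigot1 below 0.006 m or distance between stub2 and spigot2 below 0.006 m or distance between stub2 and spigot3 below 0.006 m or distance between stub2 and spigot4 below 0.006 m) and (distance between stub3 and spigot1 below 0.006 m or distance between stub3 and spigot2 below 0.006 m or distance between stub3 and spigot3 below 0.006 m or distance between stub3 and spigot4 below 0.006 m) and (distance between stub4 and spigot1 below 0.006 m or distance between stub4 and spigot2 below 0.006 m or distance between stub4 and spigot3 below 0.006 m or distance between stub4 and spigot4 below 0.006 m)), for 0.2 s.
4. first blast: the pedal is held down at its stop with every stub still home on its spigot (value of joint pedal above 0.228 rad and (distance between stub1 and spigot1 below 0.006 m or distance between stub1 and spigot2 below 0.006 m or distance between stub1 and spigot3 below 0.006 m or distance between stub1 and spigot4 below 0.006 m) and angle between each of stub1, stub2, stub3, stub4's own z axis and vertical below 0.07 rad and (distance between stub2 and spigot1 below 0.006 m or distance between stub2 and spigot2 below 0.006 m or distance between stub2 and spigot3 below 0.006 m or distance between stub2 and spigot4 below 0.006 m) and (distance between stub3 and spigot1 below 0.006 m or distance between stub3 and spigot2 below 0.006 m or distance between stub3 and spigot3 below 0.006 m or distance between stub3 and spigot4 below 0.006 m) and (distance between stub4 and spigot1 below 0.006 m or distance between stub4 and spigot2 below 0.006 m or distance between stub4 and spigot3 below 0.006 m or distance between stub4 and spigot4 below 0.006 m)), for 2.5 s.
5. the pedal is let up again after the first blast (value of joint pedal below 0.04 rad), for 0.2 s.
6. second blast: the pedal is held down at its stop with every stub still home on its spigot (all of step 4), for 2.5 s.
7. the pedal is let up again after the second blast (value of joint pedal below 0.04 rad), for 0.2 s.
At the end, for the whole second after the job is handed in: The pedal is up (under 0.04 rad) and every stub present stands still in the tray on its flange: its origin within 62 mm of the tray's centre along each side and less than 9 mm above the tray's underside, tilted less than 0.1 rad (value of joint pedal below 0.04 rad and x of stub1 in the frame of tray between -0.062 and 0.062 m and y of stub1 in the frame of tray between -0.062 and 0.062 m and z of stub1 in the frame of tray between 0 and 0.009 m and angle between each of stub1, stub2, stub3, stub4's own z axis and vertical below 0.1 rad and linear speed of each of stub1, stub2, stub3, stub4 below 0.02 m/s and x of stub2 in the frame of tray between -0.062 and 0.062 m and y of stub2 in the frame of tray between -0.062 and 0.062 m and z of stub2 in the frame of tray between 0 and 0.009 m and x of stub3 in the frame of tray between -0.062 and 0.062 m and y of stub3 in the frame of tray between -0.062 and 0.062 m and z of stub3 in the frame of tray between 0 and 0.009 m and x of stub4 in the frame of tray between -0.062 and 0.062 m and y of stub4 in the frame of tray between -0.062 and 0.062 m and z of stub4 in the frame of tray between 0 and 0.009 m); the robot touches nothing.
It fails at once if a bystander (bottle or beaker) is moved more than 30 mm or tipped over (distance of any of wash_bottle, beaker from where it was at the start of the episode above 0.03 m or angle between any of wash_bottle, beaker's own z axis and vertical above 0.5 rad).
Of stub1, stub2, stub3, stub4 only 2 to 4 are there at a start; the rules pass over those that are not, and their reading is None.
At some moment in a run one of stub1, stub2, stub3, stub4 may be knocked a few centimetres aside while the robot is not near it.
It also fails if it takes over 210 s, if anything falls off the work surface, if the arm or the gripper's body presses on something with over 40 N, if the wrist force passes 120 N, or if a joint passes its speed limit or range.

## Working session

There is one attempt and no reset: what is moved stays moved. The work goes in short steps, Python scripts to look and compute and a tool call to move; the robot and the scene stay as the last step left them, time stands still between calls to the robot, and variables do not carry over. Pictures are saved under pics/ and viewed, at most 14 in all, crops included, and the job is handed in when it is done.

Besides the shell and the picture viewer there is one more tool, called after "Call:" as a command line: name --argument value ..., lists and objects as JSON in quotes. play_rows: Moves the arm, as the interface text tells. Its arguments: {"type":"object","properties":{"motion":{"type":"array"},"grip_force":{"type":"number"}},"required":["motion"]}

```bash
mkdir -p pics; ls; cat > h.py <<'E'
import numpy as np, cv2
from station import get_obs, camera, workorder
from scipy.spatial.transform import Rotation as R
def tool():
    o=get_obs(); T=np.eye(4); T[:3,:3]=R.from_euler('xyz',o['eef_rot']).as_matrix(); T[:3,3]=o['ee_pos']; return T
def grab(n):
    Tt=tool(); c=camera(n)
    if n=='wrist': c['T']=Tt@c['T_tool_cam']
    np.savez('%s.npz'%n,**c); return c
def cloud(c):
    z=c['z_map']; K=c['camera_matrix']; v,u=np.mgrid[:z.shape[0],:z.shape[1]]
    p=np.stack([(u-K[0,2])/K[0,0]*z,-(v-K[1,2])/K[1,1]*z,-z],-1)
    w=p@c['T'][:3,:3].T+c['T'][:3,3]; w[z==0]=np.nan; return w
def ray(c,u,v,h):
    K=c['camera_matrix']; d=c['T'][:3,:3]@np.array([(u-K[0,2])/K[0,0],-(v-K[1,2])/K[1,1],-1]); o=c['T'][:3,3]
    return o+d*(h-o[2])/d[2]
def save(c,name): cv2.imwrite('pics/'+name,c['frame'][:,:,::-1])
E
python3 - <<'E'
from h import *
o=get_obs(); print({k:np.round(v,3) for k,v in o.items()})
for n in('scene','top'):
    c=grab(n); save(c,n+'0.png'); print(n,c['camera_matrix'].round(1).tolist(),c['T'].round(3).tolist(),[k for k in c])
a=[cv2.imread('pics/%s0.png'%n) for n in('scene','top')]
E
```

```text
pics
{'time_s': np.float64(0.0), 'qpos': array([-1.342,  0.3  ,  1.522,  0.   ,  1.321, -0.067]), 'joint_vel': array([-0.002, -0.   ,  0.   , -0.   , -0.002, -0.   ]), 'tau': array([ 1.0000e-03, -5.3181e+01, -3.5273e+01,  7.1000e-02,  2.4000e-02,
       -0.0000e+00]), 'ee_pos': array([ 0.16 , -0.526,  0.224]), 'eef_rot': array([-3.141, -0.   ,  0.296]), 'force': array([0.763, 0.085, 0.159]), 'moment': array([ 0.005,  0.048, -0.023]), 'grip_force': np.float64(0.0), 'grip_width': np.float64(0.094)}
scene [[398.8, 0.0, 280.5], [0.0, 398.8, 213.8], [0.0, 0.0, 1.0]] [[0.19, -0.697, 0.692, 1.195], [0.982, 0.148, -0.121, -0.087], [-0.018, 0.702, 0.712, 0.703], [0.0, 0.0, 0.0, 1.0]] ['frame', 'z_map', 'camera_matrix', 'T']
top [[507.8, 0.0, 278.4], [0.0, 507.8, 208.9], [0.0, 0.0, 1.0]] [[-0.003, 0.993, -0.121, 0.439], [-1.0, -0.006, -0.018, -0.015], [-0.018, 0.121, 0.992, 1.203], [0.0, 0.0, 0.0, 1.0]] ['frame', 'z_map', 'camera_matrix', 'T']
```

View pics/scene0.png

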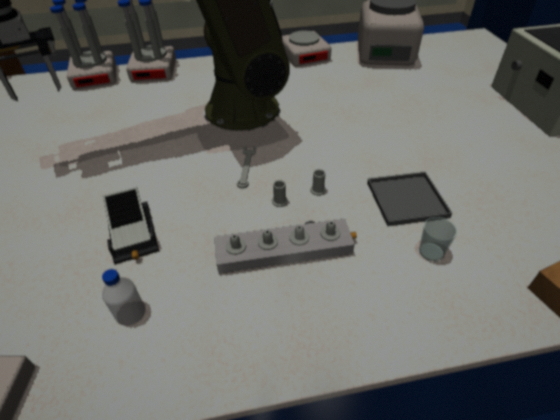

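View pics/top0.png

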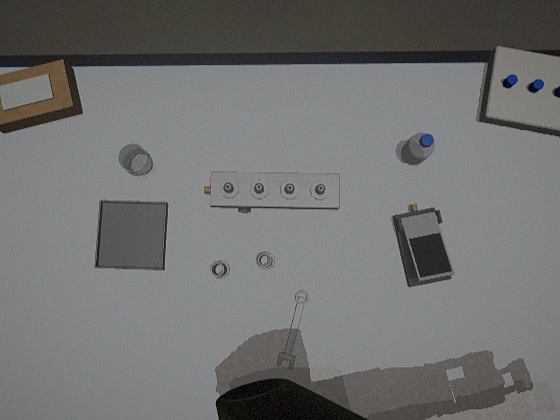

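The scene view shows two stubs at about (280,192) and (319,181), the station with four spigots, the pedal at (130,220), the tray at (408,198), and the bottle and beaker. The top view shows the stubs at (220,268) and (265,260), the spigots at (228..320,188), the pad at (432,255) and the tray at (132,235). There is a small dark knob at (245,210) that needs checking.

```bash
python3 - <<'E'
from h import *
t=dict(np.load('top.npz')); s=dict(np.load('scene.npz'))
w=cloud(t); ws=cloud(s)
def pr(n,u,v,W=w,r=1): print(n,np.nanmedian(W[v-r:v+r+1,u-r:u+r+1].reshape(-1,3),0).round(4))
for n,u,v in [('knob',245,210),('pad',432,255),('plate',420,225),('benchL',330,260),('blocktop',244,180),('tray floor',132,235),('sp1',228,187),('sp4',320,188)]: pr(n,u,v)
# pixel masks by height
def blobs(W,zlo,zhi,box,name):
    m=(W[...,2]>zlo)&(W[...,2]<zhi)&(W[...,0]>box[0])&(W[...,0]<box[1])&(W[...,1]>box[2])&(W[...,1]<box[3])
    n,l,st,ce=cv2.connectedComponentsWithStats(m.astype(np.uint8))
    for i in range(1,n):
        if st[i,4]>8:
            P=W[l==i]; print(name,st[i,4],'px',ce[i].round(1),'mean',P.mean(0).round(4),'lo',P.min(0).round(3),'hi',P.max(0).round(3))
B=(.2,.75,-.5,.45)
blobs(w,.02,.2,(.2,.8,-.5,.45),'top'); blobs(ws,.02,.2,(.2,.8,-.5,.45),'scene')
blobs(w,.052,.08,(.4,.6,-.2,.2),'topspig'); blobs(ws,.052,.08,(.4,.6,-.2,.2),'scspig')
crop=[cv2.resize(x[a:b,c:d][:,:,::-1],(400,300),interpolation=cv2.INTER_CUBIC) for x,a,b,c,d in[(t['frame'],165,285,200,360),(t['frame'],190,295,380,520),(s['frame'],165,285,200,360),(s['frame'],180,285,80,220)]]
cv2.imwrite('pics/crops.png',np.vstack([np.hstack(crop[:2]),np.hstack(crop[2:])]))
E
```

```text
knob [0.5799 0.0841 0.0317]
pad [ 0.4729 -0.3353  0.0647]
plate [ 0.5417 -0.3163  0.0447]
benchL [ 4.640e-01 -1.143e-01  1.000e-04]
blocktop [0.6491 0.086  0.0402]
tray floor [0.5249 0.3544 0.0037]
sp1 [0.6274 0.1188 0.0719]
sp4 [ 0.6239 -0.0882  0.0724]
top 66 px [488.8 117.2] mean [ 0.7955 -0.4885  0.0365] lo [ 0.79  -0.5    0.021] hi [ 0.8   -0.478  0.05 ]
top 749 px [418.4 147.3] mean [ 0.7116 -0.3076  0.0878] lo [ 0.689 -0.345  0.02 ] hi [ 0.749 -0.286  0.135]
top 595 px [133.  157.2] mean [0.7013 0.3419 0.0568] lo [0.665 0.304 0.02 ] hi [0.732 0.37  0.085]
top 4609 px [273.7 189.8] mean [0.6255 0.0169 0.0419] lo [ 0.578 -0.135  0.02 ] hi [0.672 0.182 0.079]
top 44 px [413.8 206.6] mean [ 0.5863 -0.3085  0.0257] lo [ 0.578 -0.317  0.02 ] hi [ 0.595 -0.302  0.032]
top 2479 px [426.4 244.5] mean [ 0.4972 -0.3255  0.0568] lo [ 0.418 -0.38   0.021] hi [ 0.578 -0.265  0.079]
top 78 px [264.3 259.3] mean [0.465  0.0379 0.056 ] lo [0.45  0.023 0.021] hi [0.479 0.052 0.067]
top 114 px [217.8 268.7] mean [0.4445 0.1433 0.0509] lo [0.43  0.128 0.02 ] hi [0.459 0.159 0.065]
top 89 px [255.
[... 741 characters left out ...]
.5909 -0.3076  0.025 ] lo [ 0.581 -0.314  0.02 ] hi [ 0.599 -0.3    0.029]
scene 1500 px [120.8 295.8] mean [ 0.7374 -0.3084  0.08  ] lo [ 0.7   -0.343  0.02 ] hi [ 0.755 -0.285  0.132]
scene 13 px [ 14.8 355.3] mean [ 0.7981 -0.4936  0.0434] lo [ 0.796 -0.499  0.042] hi [ 0.8   -0.487  0.045]
topspig 66 px [264.3 259.2] mean [0.4651 0.0377 0.0598] lo [0.45  0.023 0.052] hi [0.479 0.052 0.067]
topspig 73 px [216.8 268.5] mean [0.4448 0.1444 0.059 ] lo [0.43  0.128 0.052] hi [0.459 0.159 0.065]
scspig 74 px [318.7 173.2] mean [0.4472 0.1441 0.0577] lo [0.431 0.129 0.052] hi [0.464 0.16  0.062]
scspig 86 px [279.1 184.7] mean [0.4688 0.0384 0.0575] lo [0.451 0.023 0.052] hi [0.486 0.054 0.061]
```

View pics/crops.png

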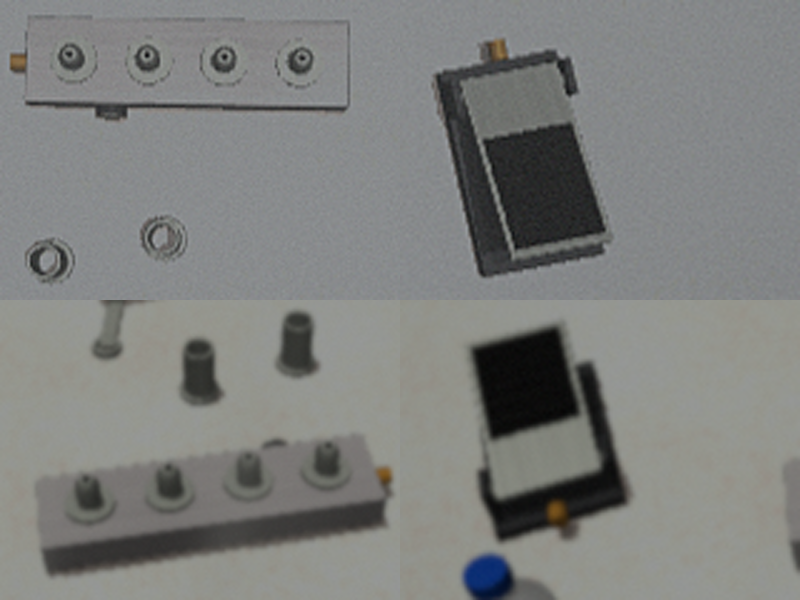

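Only two stubs are present, at crop (165,238) and (50,262), and all four spigots are bare. The knob is fixed to the station's side. Next I'll fit the pad, spigots and tray precisely.

```bash
python3 - <<'E'
from h import *
t=dict(np.load('top.npz')); s=dict(np.load('scene.npz'))
for n,c,(a,b,x0,x1) in (('top',t,(225,285,405,460)),('scene',s,(185,235,100,150))):
    g=cv2.cvtColor(c['frame'],cv2.COLOR_RGB2GRAY); m=np.zeros_like(g); sub=g[a:b,x0:x1]; m[a:b,x0:x1]=(sub<55)
    k,l,st,ce=cv2.connectedComponentsWithStats(m); i=1+np.argmax(st[1:,4])
    cn=max(cv2.findContours((l==i).astype(np.uint8),0,1)[0],key=cv2.contourArea); r=cv2.minAreaRect(cn)
    W=cloud(c)[l==i]; W=W[np.isfinite(W[:,0])]
    A=np.c_[W[:,:2],np.ones(len(W))]; co=np.linalg.lstsq(A,W[:,2],rcond=None)[0]
    print(n,'pad rect',r,'ray',ray(c,*r[0],.067).round(4),'cloud',W.mean(0).round(4),'slope',co.round(3))
    box=cv2.boxPoints(r); print([ray(c,*p,.067)[:2].round(3).tolist() for p in box])
    # station: block top, shoulders, spigots
    W=cloud(c)
    m=((abs(W[...,2]-.041)<.006)&(W[...,0]>.56)&(W[...,0]<.7)&(abs(W[...,1])<.2)).astype(np.uint8)
    r=cv2.minAreaRect(np.argwhere(cv2.morphologyEx(m,cv2.MORPH_OPEN,np.ones((5,5))))[:,::-1].astype(np.float32))
    bx=[ray(c,*p,.040)[:2] for p in cv2.boxPoints(r)]; print('block',np.mean(bx,0).round(4),np.round(bx,3).tolist())
    m=((W[...,2]>.055)&(W[...,0]>.56)&(W[...,0]<.7)&(abs(W[...,1])<.2)).astype(np.uint8)
    k,l,st,ce=cv2.connectedComponentsWithStats(m)
    for i in range(1,k):
        if st[i,4]>5: P=W[l==i]; print('spig',st[i,4],P.mean(0).round(4),((P.min(0)+P.max(0))/2).round(4))
    m=((W[...,2]>.012)&(W[...,2]<.03)&(W[...,0]>.4)&(W[...,0]<.65)&(W[...,1]>.22)&(W[...,1]<.5)).astype(np.uint8)
    r=cv2.minAreaRect(np.argwhere(m)[:,::-1].astype(np.float32)); bx=[ray(c,*p,.018)[:2] for p in cv2.boxPoints(r)]; print('tray',np.mean(bx,0).round(4),np.round(bx,3).tolist())
E
```

```text
top pad rect ((430.02862548828125, 254.69741821289062), (41.98634719848633, 31.941225051879883), 73.61045837402344) ray [ 0.4735 -0.3302  0.067 ] cloud [ 0.4736 -0.3303  0.0646] slope [-0.253 -0.049  0.168]
[[0.508, -0.284], [0.528, -0.353], [0.439, -0.375], [0.419, -0.307]]
block [0.6275 0.0154] [[0.591, 0.165], [0.671, 0.165], [0.664, -0.136], [0.584, -0.133]]
spig 70 [0.6291 0.1196 0.0689] [0.6304 0.12   0.0669]
spig 70 [0.6273 0.0496 0.0698] [0.6275 0.0495 0.0664]
spig 69 [ 0.6256 -0.0195  0.0695] [ 0.627  -0.0197  0.0674]
spig 67 [ 0.624  -0.0886  0.0698] [ 0.6245 -0.0886  0.067 ]
tray [0.5267 0.3542] [[0.45, 0.436], [0.61, 0.437], [0.603, 0.271], [0.444, 0.273]]
scene pad rect ((123.12744903564453, 208.48851013183594), (31.805164337158203, 31.805164337158203), 75.3791275024414) ray [ 0.4854 -0.3287  0.067 ] cloud [ 0.4807 -0.3298  0.0632] slope [-0.252 -0.046  0.169]
[[0.436, -0.377], [0.422, -0.307], [0.532, -0.283], [0.543, -0.348]]
block [0.6322 0.0174] [[0.587, -0.136], [0.594, 0.179], [0.678, 0.16], [0.669, -0.133]]
spig 89 [0.6366 0.1197 0.0671] [0.6351 0.1212 0.0648]
spig 85 [0.6355 0.0504 0.0668] [0.6326 0.051  0.0654]
spig 85 [ 0.6339 -0.019   0.0675] [ 0.6315 -0.0186  0.0652]
spig 91 [ 0.6324 -0.0882  0.067 ] [ 0.6307 -0.0886  0.0654]
tray [0.5313 0.3594] [[0.445, 0.279], [0.453, 0.497], [0.618, 0.427], [0.609, 0.235]]
```

Call:
play_rows --motion '[[[0,0,-0.1,0,0,-0.02,-1],[0.2,0,-0.1,0,0,-0.05,-1],[0.4,0,-0.1,0,0,-0.07,-1],[0.6,0,-0.1,0,0,-0.1,-1],[0.6,0,-0.1,0,0,-0.12,-1],[0.6,0,-0.1,0,0,-0.15,-1],[0.6,0,-0.1,0,0,-0.17,-1],[0.6,0,-0.1,0,0,-0.19,-1],[0.6,0,-0.1,0,0,-0.2029,-1],[0.6,0,-0.1,0,0,-0.2029,-1]]]'

```text
time_s: 1.1
ee_pos: [0.3038, -0.4823, 0.2491]
eef_rot: [-3.141, -0.001, 1.572]
force: [-0.3, 0.5, 0.6]
grip_width: 0.0176
grip_force: 0.0
```

Call:
play_rows --motion '[[[0.12,0.14,0,0,0,0,-1],[0.24,0.28,0,0,0,0,-1],[0.36,0.42,0,0,0,0,-1],[0.48,0.56,0,0,0,0,-1],[0.608,0.684,0,0,0,0,-1],[0.608,0.684,0.15,0,0,0,-1],[0.608,0.684,0.3,0,0,0,-1],[0.608,0.684,0.45,0,0,0,-1],[0.608,0.684,0.56,0,0,0,-1],[0.608,0.684,0.56,0,0,0,-1]]]'

```text
time_s: 2.1
ee_pos: [0.4734, -0.3293, 0.1058]
eef_rot: [-3.136, -0.004, 1.568]
force: [0.1, 0.8, -0.1]
grip_width: 0.0006
grip_force: 0.0
```

Call:
play_rows --motion '[[[0,0,0.04,0,0,0,-1],[0,0,0.08,0,0,0,-1],[0,0,0.12,0,0,0,-1],[0,0,0.14,0,0,0,-1],[0,0,0.16,0,0,0,-1],[0,0,0.172,0,0,0,-1],[0,0,0.18,0,0,0,-1],[0,0,0.18,0,0,0,-1]]]'

```text
time_s: 2.9
ee_pos: [0.4744, -0.331, 0.0651]
eef_rot: [-3.141, 0.001, 1.57]
force: [-7.6, -0.7, 11.3]
grip_width: 0.0005
grip_force: 5.3
```

Call:
play_rows --motion '[[[0,0,0.008,0,0,0,-1],[0,0,0.012,0,0,0,-1],[0,0,0.016,0,0,0,-1],[0,0,0.016,0,0,0,-1]]]'

```text
time_s: 3.3
ee_pos: [0.4744, -0.3311, 0.062]
eef_rot: [-3.141, 0.001, 1.57]
force: [-11.8, 1.2, 18.3]
grip_width: 0.0003
grip_force: 9.4
```

```bash
python3 - <<'E'
from h import *
print(get_obs()['force'],get_obs()['ee_pos'])
for n in('top','scene'):
    c=grab(n); W=cloud(c); g=cv2.cvtColor(c['frame'],cv2.COLOR_RGB2GRAY)
    m=(W[...,0]>.42)&(W[...,0]<.56)&(W[...,1]>-.38)&(W[...,1]<-.27)&(W[...,2]>.03)&(W[...,2]<.055)
    P=W[m]
    for k in range(6):
        co=np.linalg.lstsq(np.c_[P[:,:2],np.ones(len(P))],P[:,2],rcond=None)[0]; e=P[:,2]-np.c_[P[:,:2],np.ones(len(P))]@co
        P=P[abs(e)<max(.0025,np.percentile(abs(e),85))]
    print(n,m.sum(),len(P),co.round(3),np.hypot(*co[:2]).round(3))
E
```

```text
[-11.81559626   1.23881221  18.2903409 ] [ 0.47440849 -0.33107576  0.06202429]
top 1051 657 [-0.034 -0.014  0.054] 0.037
scene 1323 1089 [-0.031 -0.012  0.053] 0.033
```

Call:
play_rows --motion '[[[0,-0.004,0.006,0,0,0,-1],[0,-0.008,0.01,0,0,0,-1],[0,-0.012,0.012,0,0,0,-1],[0,-0.012,0.012,0,0,0,-1]]]'

```text
time_s: 3.8
ee_pos: [0.4741, -0.3312, 0.0616]
eef_rot: [3.135, 0.003, 1.57]
force: [-0.9, 8.7, 34.8]
grip_width: 0.0004
grip_force: 17.5
```

```bash
cat > ped.py <<'E'
from h import *
def ped(ns=('top','scene')):
  o=get_obs(); print(o['time_s'],o['force'].round(1),o['ee_pos'].round(4))
  for n in ns:
    c=grab(n); W=cloud(c)
    m=(W[...,0]>.42)&(W[...,0]<.56)&(W[...,1]>-.38)&(W[...,1]<-.27)&(W[...,2]>.03)&(W[...,2]<.085)
    P=W[m]
    for k in range(6):
        co=np.linalg.lstsq(np.c_[P[:,:2],np.ones(len(P))],P[:,2],rcond=None)[0]; e=P[:,2]-np.c_[P[:,:2],np.ones(len(P))]@co
        P=P[abs(e)<max(.0025,np.percentile(abs(e),85))]
    print(n,m.sum(),len(P),co.round(3),np.hypot(*co[:2]).round(3))
if __name__=='__main__': ped()
E
python3 ped.py
```

```text
3.8 [-0.9  8.7 34.8] [ 0.4741 -0.3312  0.0616]
top 1053 694 [-0.031 -0.02   0.051] 0.037
scene 1427 1081 [-0.031 -0.009  0.054] 0.032
```

Call:
play_rows --motion '[[[0,0,0,0,0,0,-1],[0,0,0,0,0,0,-1],[0,0,0,0,0,0,-1],[0,0,0,0,0,0,-1],[0,0,0,0,0,0,-1],[0,0,0,0,0,0,-1],[0,0,0,0,0,0,-1],[0,0,0,0,0,0,-1],[0,0,0,0,0,0,-1],[0,0,0,0,0,0,-1]]]'

```text
time_s: 4.9
ee_pos: [0.4741, -0.3312, 0.0616]
eef_rot: [3.135, 0.003, 1.57]
force: [-2.6, 9.3, 36.1]
grip_width: 0.0004
grip_force: 17.6
```

Call:
play_rows --motion '[[[0,0,0,0,0,0,-1],[0,0,0,0,0,0,-1],[0,0,0,0,0,0,-1],[0,0,0,0,0,0,-1],[0,0,0,0,0,0,-1],[0,0,0,0,0,0,-1],[0,0,0,0,0,0,-1],[0,0,0,0,0,0,-1],[0,0,0,0,0,0,-1],[0,0,0,0,0,0,-1]]]'

```text
time_s: 5.9
ee_pos: [0.4741, -0.3312, 0.0616]
eef_rot: [3.135, 0.003, 1.57]
force: [-1.8, 8.2, 34.6]
grip_width: 0.0001
grip_force: 17.6
```

Call:
play_rows --motion '[[[0,0,0,0,0,0,-1],[0,0,0,0,0,0,-1],[0,0,0,0,0,0,-1],[0,0,0,0,0,0,-1],[0,0,0,0,0,0,-1],[0,0,0,0,0,0,-1],[0,0,0,0,0,0,-1],[0,0,0,0,0,0,-1],[0,0,0,0,0,0,-1],[0,0,0,0,0,0,-1]]]'

```text
time_s: 6.9
ee_pos: [0.4741, -0.3312, 0.0616]
eef_rot: [3.135, 0.003, 1.57]
force: [-1.2, 8.3, 35.2]
grip_width: -0.0
grip_force: 17.6
```

Call:
play_rows --motion '[[[0,0,-0.02,0,0,0,-1],[0,0,-0.06,0,0,0,-1],[0,0,-0.1,0,0,0,-1],[0,0,-0.16,0,0,0,-1],[0,0,-0.3,0,0,0,-1],[0,0,-0.45,0,0,0,-1],[0,0,-0.55,0,0,0,-1],[0,0,-0.55,0,0,0,-1]]]'

```text
time_s: 7.7
ee_pos: [0.4725, -0.3311, 0.199]
eef_rot: [3.137, 0.004, 1.57]
force: [-0.3, 0.1, -0.5]
grip_width: 0.0006
grip_force: 0.0
```

```bash
python3 ped.py
```

```text
7.7 [-0.3  0.1 -0.5] [ 0.4725 -0.3311  0.199 ]
top 1979 1328 [-0.278 -0.064  0.175] 0.285
scene 1890 1473 [-0.283 -0.055  0.18 ] 0.288
```

Call:
play_rows --motion '[[[0.2,-0.01,-0.1,0,0,0,1],[0.4,-0.02,-0.2,0,0,0,1],[0.6,-0.03,-0.26,0,0,0,1],[0.8,-0.04,-0.26,0,0,0,1],[0.8,-0.046,-0.262,0,0,0,1]]]'

```text
time_s: 8.3
ee_pos: [0.4597, -0.127, 0.26]
eef_rot: [-3.14, -0.001, 1.573]
force: [0.2, -0.3, -0.3]
grip_width: 0.037
grip_force: 0.0
```

Call:
play_rows --motion '[[[0.2,0,0,0,0,0,1],[0.4,0,0,0,0,0,1],[0.6,0,0,0,0,0,1],[0.68,0,0,0,0,0,1],[0.68,0,0,0,0,0,1],[0.68,0,0,0,0,0,1],[0.68,0,0,0,0,0,1]]]'

```text
time_s: 9.0
ee_pos: [0.4603, 0.0384, 0.2599]
eef_rot: [-3.14, 0.0, 1.569]
force: [0.5, -0.3, 0.1]
grip_width: 0.0922
grip_force: 0.0
```

```bash
python3 - <<'E'
from h import *
o=get_obs(); print(o['ee_pos'].round(4),o['eef_rot'].round(4),o['grip_width'])
c=grab('wrist'); save(c,'w1.png'); print(c['T_tool_cam'].round(3).tolist(),c['camera_matrix'].round(1).tolist())
t=grab('top'); save(t,'t1.png')
W=cloud(c)
m=((W[...,2]>.045)&(W[...,2]<.08)).astype(np.uint8); k,l,st,ce=cv2.connectedComponentsWithStats(m)
for i in range(1,k):
    if st[i,4]>60: P=W[l==i]; print(st[i],P.mean(0).round(4),((P.min(0)+P.max(0))/2).round(4),P[:,2].max().round(4))
E
```

```text
[0.4603 0.0384 0.2599] [-3.1404e+00  2.0000e-04  1.5693e+00] 0.09219881346189779
[[-0.0, 0.96, 0.278, 0.083], [1.0, 0.0, -0.0, 0.001], [-0.0, 0.278, -0.96, -0.16], [0.0, 0.0, 0.0, 1.0]] [[367.2, 0.0, 276.2], [0.0, 367.2, 205.7], [0.0, 0.0, 1.0]]
[244  52  34  37 444] [0.4463 0.1478 0.0588] [0.4469 0.1472 0.0543] 0.0629
[439  80  35  30 667] [0.6291 0.1241 0.0641] [0.6369 0.1253 0.0604] 0.0758
[428 157  34  27 554] [0.627  0.0551 0.0647] [0.6348 0.0506 0.0603] 0.0757
[267 165  31  33 443] [0.4673 0.0413 0.0571] [0.467  0.0412 0.0536] 0.0621
[421 222  30  27 510] [ 0.6258 -0.0133  0.0641] [ 0.6343 -0.0209  0.0601] 0.0751
[419 281  21  24 210] [ 0.6284 -0.0789  0.0636] [ 0.6304 -0.0821  0.06  ] 0.0747
```

View pics/w1.png

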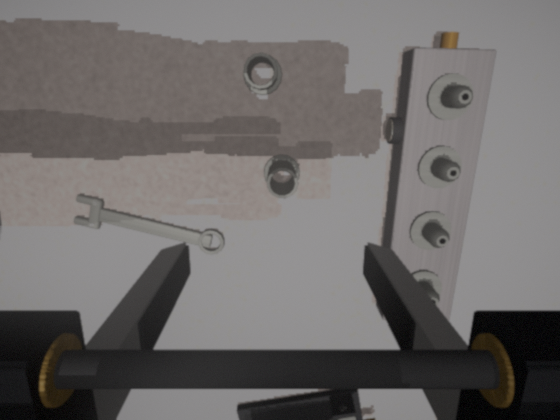

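The wrist view shows stub A at (283,176), stub B at (263,74), and the spigots at (457,96), (448,170), (436,234) and (427,287). Next I'll refine the rim and spigot tops.

```bash
cat > rim.py <<'E'
from h import *
from scipy.optimize import least_squares
def circ(P,r):
    f=least_squares(lambda q:np.hypot(P[:,0]-q[0],P[:,1]-q[1])-r,P.mean(0)[:2]-.001,loss='soft_l1',f_scale=.001); return f.x,np.sqrt(np.mean(f.fun**2))
def rim(c,x,y,ztop,r=.016,W=None):
    """outer silhouette of the rim: mask by colour-independent height, contour -> rays at ztop"""
    W=cloud(c) if W is None else W
    m=((np.hypot(W[...,0]-x,W[...,1]-y)<r+.012)&(W[...,2]>ztop-.008)&(W[...,2]<ztop+.012)).astype(np.uint8)
    cn=max(cv2.findContours(cv2.morphologyEx(m,cv2.MORPH_CLOSE,np.ones((9,9))),0,1)[0],key=cv2.contourArea)[:,0]
    P=np.array([ray(c,u,v,ztop)[:2] for u,v in cn]); cam=c['T'][:2,3]
    # keep the side away from the camera's foot plus flanks (rim edge there, not tube wall)
    d=P.mean(0)-cam; d/=np.linalg.norm(d); k=(P-P.mean(0))@d>-.004
    return circ(P[k],r)
E
python3 - <<'E'
from rim import *
for n in('wrist','top'):
    c=dict(np.load(n+'.npz'))
    for x,y in((.466,.039),(.445,.144)): 
        q,e=rim(c,x,y,.06); print(n,q.round(4),round(e,4))
    for x,y in((.629,.12),(.627,.05),(.626,-.019)):
        q,e=rim(c,x,y,.073,.0065); print(n,'spig',q.round(4),round(e,4))
E
```

```text
wrist [0.4672 0.042 ] 0.0006
wrist [0.4473 0.1462] 0.0005
wrist spig [0.6324 0.1237] 0.0027
wrist spig [0.6307 0.0537] 0.0026
wrist spig [ 0.6284 -0.0159] 0.0027Traceback (most recent call last):
  File "<stdin>", line 5, in <module>
  File "rim.py", line 9, in rim
    cn=max(cv2.findContours(cv2.morphologyEx(m,cv2.MORPH_CLOSE,np.ones((9,9))),0,1)[0],key=cv2.contourArea)[:,0]
       ~~~^^^^^^^^^^^^^^^^^^^^^^^^^^^^^^^^^^^^^^^^^^^^^^^^^^^^^^^^^^^^^^^^^^^^^^^^^^^^^^^^^^^^^^^^^^^^^^^^^
ValueError: max() iterable argument is empty
```

Call:
play_rows --motion '[[[0.006,0.027,0.15,0,0,0,1],[0.006,0.027,0.3,0,0,0,1],[0.006,0.027,0.45,0,0,0,1],[0.006,0.027,0.6,0,0,0,1],[0.006,0.027,0.72,0,0,0,1],[0.006,0.027,0.8,0,0,0,1],[0.006,0.027,0.868,0,0,0,1],[0.006,0.027,0.868,0,0,0,1]]]'

```text
time_s: 9.9
ee_pos: [0.4661, 0.0403, 0.0416]
eef_rot: [-3.138, 0.0, 1.569]
force: [0.3, 0.9, 0.5]
grip_width: 0.0938
grip_force: 0.0
```

Call:
play_rows --motion '[[[0,0,0,0,0,0,-1],[0,0,0,0,0,0,-1],[0,0,0,0,0,0,-1],[0,0,0,0,0,0,-1],[0,0,0,0,0,0,-1],[0,0,0,0,0,0,-1],[0,0,0,0,0,0,-1],[0,0,0,0,0,0,-1]]]' --grip_force 25

```text
time_s: 10.7
ee_pos: [0.4671, 0.0411, 0.0435]
eef_rot: [-3.142, -0.0, 1.571]
force: [-1.9, 0.6, 1.2]
grip_width: 0.0332
grip_force: 0.9
```

```bash
python3 - <<'E'
from rim import *
o=get_obs(); print(o['ee_pos'].round(4),o['grip_width'],o['force'].round(1))
c=grab('wrist'); save(c,'w2.png'); x,y,z=o['ee_pos']; W=cloud(c)
try: print(rim(c,x,y,.06))
except Exception as e: print(e)
m=(np.hypot(W[...,0]-x,W[...,1]-y)<.03)&(W[...,2]>.05)&(W[...,2]<.07); print(m.sum())
E
```

```text
[0.4671 0.0411 0.0435] 0.03321560342715717 [-1.9  0.6  1.2]
(array([0.46770214, 0.04086039]), np.float64(0.004990336059490877))
4026
```

View pics/w2.png

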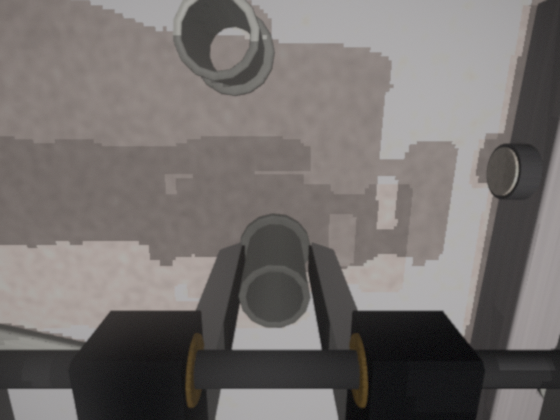

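The wrist view shows the stub held between the fingers, with its rim at about (276,296) and stub B at (217,38).

Call:
play_rows --motion '[[[0,0,0,0,0,0,-1],[0,0,0,0,0,0,-1],[0,0,-0.05,0,0,0,-1],[0,0,-0.2,0,0,0,-1],[0,0,-0.4,0,0,0,-1],[0,0,-0.6,0,0,0,-1],[0,0,-0.6,0,0,0,-1]]]'

```text
time_s: 11.45
ee_pos: [0.4694, 0.0411, 0.2004]
eef_rot: [3.131, -0.0, 1.571]
force: [0.6, -0.2, -1.8]
grip_width: 0.0311
grip_force: 25.0
```

Call:
play_rows --motion '[[[-0.06,0.16,0,0,0,0,-1],[-0.12,0.32,0,0,0,0,-1],[-0.18,0.48,0,0,0,0,-1],[-0.232,0.644,0,0,0,0,-1],[-0.232,0.644,0,0,0,0,-1],[-0.232,0.644,0,0,0,0,-1],[-0.232,0.644,0,0,0,0,-1]]]'

```text
time_s: 12.15
ee_pos: [0.6274, -0.0166, 0.1936]
eef_rot: [-3.141, -0.0, 1.571]
force: [0.1, 0.5, -1.7]
grip_width: 0.0313
grip_force: 25.0
```

```bash
python3 - <<'E'
from rim import *
o=get_obs(); print(o['time_s'],o['ee_pos'].round(4),o['eef_rot'].round(4),o['grip_width'],o['force'].round(1))
c=grab('wrist'); save(c,'w3.png')
W=cloud(c)
for x,y in((.629,.122),(.628,.052),(.6265,-.018)):
    m=(np.hypot(W[...,0]-x,W[...,1]-y)<.018)&(W[...,2]>.066)&(W[...,2]<.082)
    P=W[m]; 
    if len(P): print(len(P),P.mean(0).round(4),((P.min(0)+P.max(0))/2).round(4),np.argwhere(m).mean(0).round(1))
E
```

```text
12.15 [ 0.6274 -0.0166  0.1936] [-3.1412e+00 -1.0000e-04  1.5709e+00] 0.031307836139937595 [ 0.1  0.5 -1.7]
716 [0.6325 0.1226 0.0708] [0.6326 0.1232 0.0706] [ 15.3 281.9]
574 [0.6308 0.0537 0.0708] [0.631  0.0536 0.0708] [116.8 279.3]
426 [ 0.6293 -0.0142  0.0709] [ 0.6291 -0.0148  0.0707] [203.8 277.3]
```

View pics/w3.png

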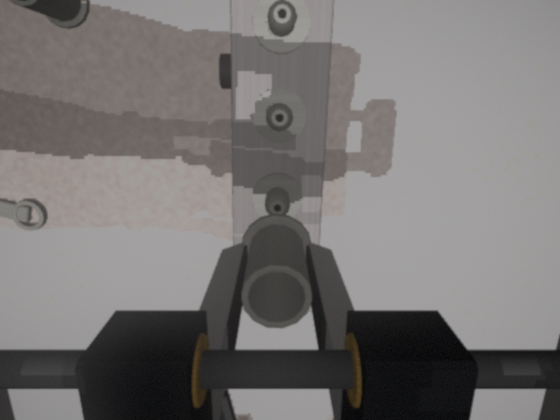

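```bash
python3 - <<'E'
from rim import *
c=dict(np.load('wrist.npz')); g=cv2.cvtColor(c['frame'],cv2.COLOR_RGB2GRAY); W=cloud(c)
for u,v in((281,14),(280,118),(277,207)): print('hole',ray(c,u,v,.073).round(4))
P=W[(abs(W[...,0]-.628)<.03)&(W[...,1]>-.045)&(W[...,1]<.01)&(W[...,2]>.2)&(W[...,2]<.216)]
print('rim cloud',len(P),P.mean(0).round(4),P.min(0).round(4),P.max(0).round(4))
print('rim ray',ray(c,276,297,.2101).round(4))
m=((W[...,2]>.2075)&(W[...,2]<.2135)&(abs(W[...,0]-.628)<.017)&(W[...,1]>-.045)&(W[...,1]<.005))
Q=W[m]; q,e=circ(Q,.01425); print('ring fit',q.round(4),e,len(Q))
cv2.imwrite('pics/rimcrop.png',cv2.resize(c['frame'][170:340,180:380][:,:,::-1],(800,600)[:2] if 0 else (700,595),interpolation=cv2.INTER_CUBIC))
E
```

```text
hole [0.6318 0.123  0.073 ]
hole [0.6313 0.0529 0.073 ]
hole [ 0.6291 -0.0162  0.073 ]
rim cloud 3704 [ 0.6286 -0.0136  0.2079] [ 0.6008 -0.0331  0.2   ] [ 0.6564 -0.001   0.216 ]
rim ray [ 0.6284 -0.0172  0.2101]
ring fit [ 0.6286 -0.0165] 0.00141794106455703 1767
```

View pics/rimcrop.png

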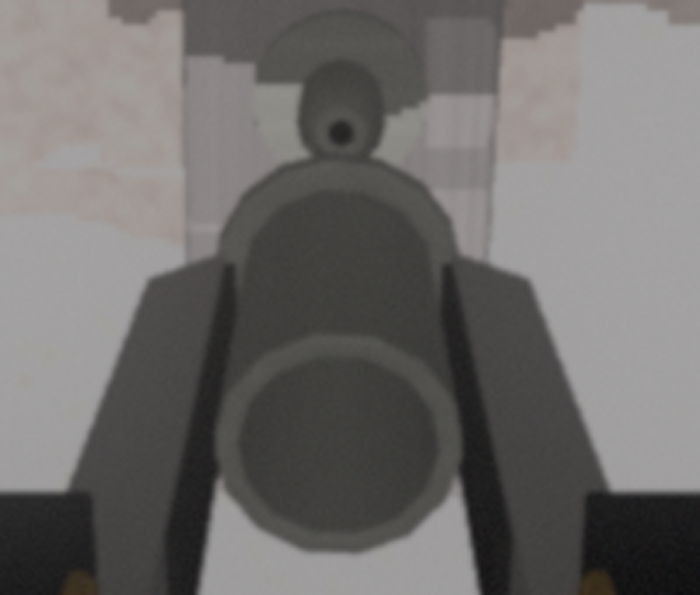

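Call:
play_rows --motion '[[[0.001,0.001,0.15,0,0,0,-1],[0.001,0.001,0.29,0,0,0,-1],[0.001,0.001,0.31,0,0,0,-1],[0.001,0.001,0.33,0,0,0,-1],[0.001,0.001,0.35,0,0,0,-1],[0.001,0.001,0.37,0,0,0,-1],[0.001,0.001,0.37,0,0,0,-1]]]'

```text
time_s: 12.9
ee_pos: [0.6284, -0.0166, 0.1012]
eef_rot: [3.141, 0.0, 1.571]
force: [0.1, -0.3, -0.6]
grip_width: 0.031
grip_force: 25.0
```

Call:
play_rows --motion '[[[0,0,0.02,0,0,0,-1],[0,0,0.04,0,0,0,-1],[0,0,0.05,0,0,0,-1],[0,0,0.05,0,0,0,-1]]]'

```text
time_s: 13.3
ee_pos: [0.6282, -0.0167, 0.0879]
eef_rot: [-3.141, -0.0, 1.571]
force: [-0.2, 1.2, -0.6]
grip_width: 0.031
grip_force: 25.0
```

Call:
play_rows --motion '[[[0,0,0,0,0,0,0.3],[0,0,0,0,0,0,0.3],[0,0,0,0,0,0,0.3],[0,0,0,0,0,0,0.3],[0,0,-0.1,0,0,0,0.6],[0,0,-0.25,0,0,0,1],[0,0,-0.45,0,0,0,1],[0,0,-0.62,0,0,0,1],[0,0,-0.62,0,0,0,1]]]'

```text
time_s: 14.2
ee_pos: [0.63, -0.0168, 0.2503]
eef_rot: [3.131, 0.001, 1.571]
force: [0.7, -0.1, 0.9]
grip_width: 0.0937
grip_force: 0.0
```

Call:
play_rows --motion '[[[0.15,-0.12,0,0,0,0,1],[0.25,-0.28,0,0,0,0,1],[0.35,-0.44,0,0,0,0,1],[0.47,-0.6,0,0,0,0,1],[0.55,-0.68,0,0,0,0,1],[0.55,-0.68,0,0,0,0,1],[0.55,-0.68,0,0,0,0,1]]]'

```text
time_s: 14.9
ee_pos: [0.4585, 0.1209, 0.2434]
eef_rot: [3.141, 0.0, 1.572]
force: [0.9, 0.3, 0.9]
grip_width: 0.0938
grip_force: 0.0
```

```bash
python3 - <<'E'
from rim import *
o=get_obs(); print(o['time_s'],o['ee_pos'].round(4),o['eef_rot'].round(4),o['grip_width'],o['force'].round(1))
c=grab('wrist'); save(c,'w4.png'); s=grab('scene'); save(s,'s4.png')
print('B wrist',rim(c,.446,.145,.06))
for n,q in(('w',c),('s',s)):
    W=cloud(q)
    for nm,x,y,zl in(('A',.627,-.018,.085),('B',.446,.145,.05)):
        m=(np.hypot(W[...,0]-x,W[...,1]-y)<.045)&(W[...,2]>zl)&(W[...,2]<.13); P=W[m]
        if len(P): print(n,nm,len(P),((P.min(0)+P.max(0))/2).round(4),P[:,2].max().round(4))
E
```

```text
14.9 [0.4585 0.1209 0.2434] [3.1412e+00 1.0000e-04 1.5717e+00] 0.09375607794194396 [0.9 0.3 0.9]
B wrist (array([0.44693497, 0.14803329]), np.float64(0.000592512647251664))
w A 187 [ 0.6367 -0.01    0.0953] 0.1054
w B 423 [0.4468 0.1472 0.0561] 0.0622
s A 209 [ 0.6295 -0.0193  0.0955] 0.1059
s B 94 [0.4461 0.1441 0.0561] 0.0621
```

View pics/w4.png

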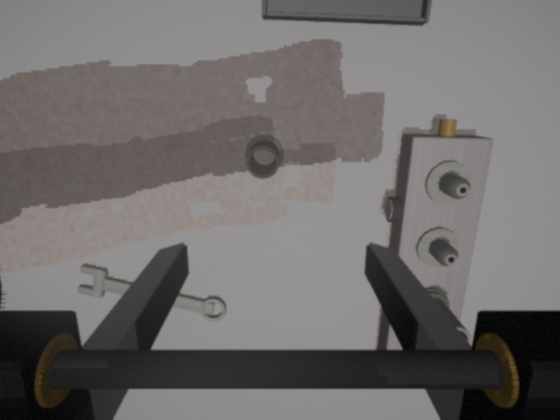

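Call:
play_rows --motion '[[[0.1,-0.046,0.15,0,0,0,1],[0.1,-0.046,0.3,0,0,0,1],[0.1,-0.046,0.45,0,0,0,1],[0.1,-0.046,0.6,0,0,0,1],[0.1,-0.046,0.7,0,0,0,1],[0.1,-0.046,0.76,0,0,0,1],[0.1,-0.046,0.8,0,0,0,1],[0.1,-0.046,0.8,0,0,0,1],[0.1,-0.046,0.8,0,0,0,1]]]'

```text
time_s: 15.9
ee_pos: [0.4474, 0.1456, 0.0438]
eef_rot: [3.141, -0.0, 1.57]
force: [0.1, -0.2, 0.3]
grip_width: 0.0939
grip_force: 0.0
```

Call:
play_rows --motion '[[[0,0,0,0,0,0,-1],[0,0,0,0,0,0,-1],[0,0,0,0,0,0,-1],[0,0,0,0,0,0,-1],[0,0,0,0,0,0,-1],[0,0,0,0,0,0,-1],[0,0,0,0,0,0,-1],[0,0,0,0,0,0,-1],[0,0,0,0,0,0,-1],[0,0,0,0,0,0,-1]]]'

```text
time_s: 16.9
ee_pos: [0.4468, 0.1459, 0.0434]
eef_rot: [-3.141, -0.0, 1.571]
force: [-1.4, 0.4, 0.1]
grip_width: 0.0305
grip_force: 25.0
```

Call:
play_rows --motion '[[[0,0,-0.1,0,0,0,-1],[0,0,-0.25,0,0,0,-1],[0,0,-0.4,0,0,0,-1],[0,0,-0.6,0,0,0,-1],[0,0,-0.6,0,0,0,-1],[0,0,-0.6,0,0,0,-1]]]'

```text
time_s: 17.5
ee_pos: [0.447, 0.1459, 0.1938]
eef_rot: [3.14, -0.0, 1.571]
force: [0.3, -0.1, -2.0]
grip_width: 0.0305
grip_force: 25.0
```

Call:
play_rows --motion '[[[-0.02,0.18,0,0,0,0,-1],[-0.04,0.36,0,0,0,0,-1],[-0.06,0.54,0,0,0,0,-1],[-0.09,0.7,0,0,0,0,-1],[-0.09,0.736,0,0,0,0,-1],[-0.09,0.736,0,0,0,0,-1],[-0.09,0.736,0,0,0,0,-1]]]'

```text
time_s: 18.2
ee_pos: [0.63, 0.1234, 0.1917]
eef_rot: [-3.139, 0.0, 1.571]
force: [-0.8, -0.6, -2.4]
grip_width: 0.0305
grip_force: 25.0
```

```bash
python3 - <<'E'
from rim import *
o=get_obs(); print(o['time_s'],o['ee_pos'].round(4),o['eef_rot'].round(4),o['grip_width'],o['force'].round(1))
c=grab('wrist')
cv2.imwrite('pics/rimcrop2.png',cv2.resize(c['frame'][170:340,180:380][:,:,::-1],(700,595),interpolation=cv2.INTER_CUBIC))
E
```

```text
18.2 [0.63   0.1234 0.1917] [-3.1388e+00  3.0000e-04  1.5707e+00] 0.03045060030662584 [-0.8 -0.6 -2.4]
```

View pics/rimcrop2.png

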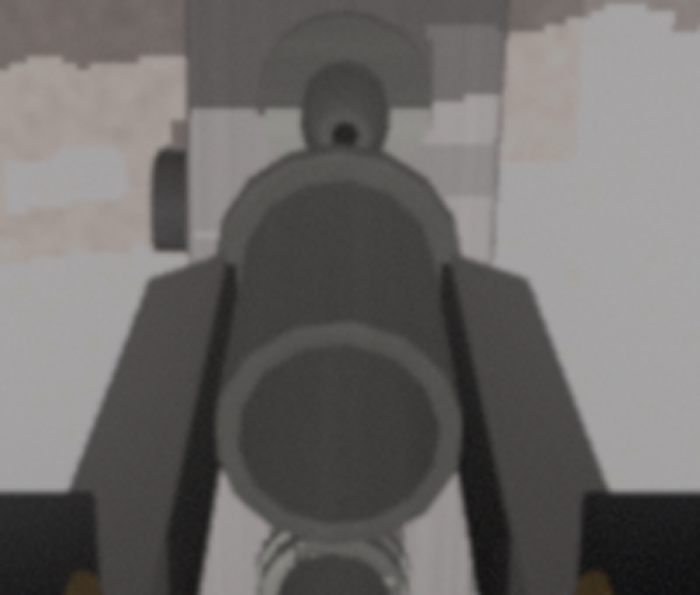

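Both rim (339,430) and hole (344,133) are visible. The stub sits about 1.5 mm further along +y in the grip than stub A did, so I'll shift by that amount while descending.

Call:
play_rows --motion '[[[-0.006,0.002,0.15,0,0,0,-1],[-0.006,0.002,0.28,0,0,0,-1],[-0.006,0.002,0.3,0,0,0,-1],[-0.006,0.002,0.32,0,0,0,-1],[-0.006,0.002,0.34,0,0,0,-1],[-0.006,0.002,0.36,0,0,0,-1],[-0.006,0.002,0.36,0,0,0,-1]]]'

```text
time_s: 18.95
ee_pos: [0.6314, 0.1219, 0.1036]
eef_rot: [3.141, -0.0, 1.571]
force: [0.3, -0.6, -1.9]
grip_width: 0.0309
grip_force: 25.0
```

Call:
play_rows --motion '[[[0,0,0.02,0,0,0,-1],[0,0,0.04,0,0,0,-1],[0,0,0.055,0,0,0,-1],[0,0,0.063,0,0,0,-1],[0,0,0.063,0,0,0,-1]]]'

```text
time_s: 19.45
ee_pos: [0.6314, 0.1218, 0.0877]
eef_rot: [-3.142, 0.0, 1.571]
force: [-0.6, 0.4, -2.0]
grip_width: 0.0304
grip_force: 25.0
```

Call:
play_rows --motion '[[[0,0,0,0,0,0,0.3],[0,0,0,0,0,0,0.3],[0,0,0,0,0,0,0.3],[0,0,0,0,0,0,0.3],[0,0,-0.1,0,0,0,0.6],[0,0,-0.25,0,0,0,1],[0,0,-0.45,0,0,0,1],[0,0,-0.62,0,0,0,1],[0,0,-0.62,0,0,0,1]]]'

```text
time_s: 20.35
ee_pos: [0.633, 0.1221, 0.2497]
eef_rot: [3.131, -0.001, 1.571]
force: [0.1, -0.7, -0.2]
grip_width: 0.0937
grip_force: 0.0
```

Call:
play_rows --motion '[[[-0.18,-0.07,0,0,0,0,-1],[-0.36,-0.14,0,0,0,0,-1],[-0.54,-0.21,0,0,0,0,-1],[-0.72,-0.28,0,0,0,0,-1],[-0.9,-0.35,0,0,0,0,-1],[-0.9,-0.35,0,0,0,0,-1]]]'

```text
time_s: 20.95
ee_pos: [0.5421, -0.1074, 0.2424]
eef_rot: [-3.141, 0.001, 1.566]
force: [-0.4, 0.5, -0.8]
grip_width: 0.0494
grip_force: 0.0
```

Call:
play_rows --motion '[[[-0.18,-0.06,0,0,0,0,-1],[-0.36,-0.12,0,0,0,0,-1],[-0.54,-0.18,0,0,0,0,-1],[-0.72,-0.24,0,0,0,0,-1],[-0.91,-0.28,0,0,0,0,-1],[-0.91,-0.28,0,0,0,0,-1],[-0.91,-0.28,0,0,0,0,-1]]]'

```text
time_s: 21.65
ee_pos: [0.4737, -0.3308, 0.2419]
eef_rot: [-3.141, -0.001, 1.569]
force: [0.6, 0.8, -0.1]
grip_width: 0.0008
grip_force: 0.0
```

```bash
cat > stubs.py <<'E'
from rim import *
def stubs():
  for n in('top','scene'):
    q=grab(n); W=cloud(q)
    m=((W[...,2]>.085)&(W[...,2]<.125)&(W[...,0]>.55)&(W[...,0]<.7)&(abs(W[...,1])<.2)).astype(np.uint8)
    k,l,st,ce=cv2.connectedComponentsWithStats(m)
    for i in range(1,k):
        if st[i,4]>10: P=W[l==i]; print(n,st[i,4],ce[i].round(0),((P.min(0)+P.max(0))/2).round(4),P.max(0).round(4))
if __name__=='__main__':
  o=get_obs(); print(o['time_s'],o['ee_pos'].round(4),o['grip_width'],o['force'].round(1)); stubs()
  s=dict(np.load('scene.npz')); t=dict(np.load('top.npz'))
  cv2.imwrite('pics/sc5.png',np.hstack([cv2.resize(x[a:b,c:d][:,:,::-1],(400,300),interpolation=cv2.INTER_CUBIC) for x,a,b,c,d in[(t['frame'],165,285,200,360),(s['frame'],165,285,200,360)]]))
E
python3 stubs.py
```

```text
21.65 [ 0.4737 -0.3308  0.2419] 0.0008435181018129543 [ 0.6  0.8 -0.1]
top 102 [227. 184.] [0.6298 0.1186 0.0968] [0.6451 0.1334 0.1085]
top 94 [290. 185.] [ 0.6266 -0.0206  0.098 ] [ 0.6417 -0.0052  0.1102]
scene 201 [331. 216.] [0.6328 0.1202 0.0954] [0.6497 0.1358 0.1058]
scene 203 [266. 225.] [ 0.6296 -0.0193  0.0958] [ 0.646  -0.0037  0.1063]
```

View pics/sc5.png

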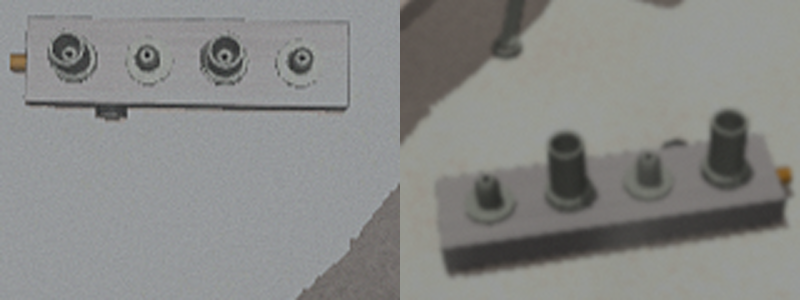

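Both stubs sit home on spigots 1 and 3, at crop (70,55) and (225,58) in the top view. Now the first blast.

Call:
play_rows --motion '[[[0,0,0.18,0,0,0,-1],[0,0,0.36,0,0,0,-1],[0,0,0.54,0,0,0,-1],[0,0,0.6,0,0,0,-1],[0,0,0.64,0,0,0,-1],[0,0,0.68,0,0,0,-1],[0,-0.003,0.71,0,0,0,-1],[0,-0.006,0.725,0,0,0,-1],[0,-0.01,0.735,0,0,0,-1],[0,-0.01,0.74,0,0,0,-1]]]'

```text
time_s: 22.75
ee_pos: [0.4733, -0.3313, 0.0618]
eef_rot: [3.137, 0.003, 1.571]
force: [-7.3, 7.2, 27.6]
grip_width: 0.0006
grip_force: 14.1
```

```bash
python3 -c "
from ped import *; ped(('top','scene'))
import stubs; stubs.stubs()"
```

```text
22.75 [-7.3  7.2 27.6] [ 0.4733 -0.3313  0.0618]
top 1062 691 [-0.032 -0.026  0.049] 0.041
scene 1424 1073 [-0.032 -0.008  0.055] 0.033
top 101 [227. 184.] [0.6297 0.1187 0.0962] [0.6449 0.1336 0.1072]
top 98 [290. 185.] [ 0.6271 -0.0206  0.0965] [ 0.6421 -0.0052  0.1078]
scene 205 [331. 216.] [0.6328 0.12   0.0958] [0.649  0.1354 0.1065]
scene 204 [266. 225.] [ 0.63   -0.0193  0.096 ] [ 0.6466 -0.0038  0.107 ]
```

Call:
play_rows --motion '[[[0,0,0.004,0,0,0,-1],[0,0,0.004,0,0,0,-1],[0,0,0.004,0,0,0,-1],[0,0,0.004,0,0,0,-1],[0,0,0.004,0,0,0,-1],[0,0,0.004,0,0,0,-1],[0,0,0.004,0,0,0,-1],[0,0,0.004,0,0,0,-1],[0,0,0.004,0,0,0,-1],[0,0,0.004,0,0,0,-1]]]'

```text
time_s: 23.95
ee_pos: [0.4733, -0.3314, 0.0617]
eef_rot: [3.137, 0.003, 1.571]
force: [-8.2, 8.2, 30.4]
grip_width: 0.0005
grip_force: 14.8
```

Call:
play_rows --motion '[[[0,0,0,0,0,0,-1],[0,0,0,0,0,0,-1],[0,0,0,0,0,0,-1],[0,0,0,0,0,0,-1],[0,0,0,0,0,0,-1],[0,0,0,0,0,0,-1],[0,0,0,0,0,0,-1],[0,0,0,0,0,0,-1],[0,0,0,0,0,0,-1],[0,0,0,0,0,0,-1]]]'

```text
time_s: 24.95
ee_pos: [0.4733, -0.3314, 0.0618]
eef_rot: [3.137, 0.004, 1.571]
force: [-8.3, 7.8, 30.4]
grip_width: 0.0007
grip_force: 14.8
```

Call:
play_rows --motion '[[[0,0,0,0,0,0,-1],[0,0,0,0,0,0,-1],[0,0,0,0,0,0,-1],[0,0,0,0,0,0,-1],[0,0,0,0,0,0,-1],[0,0,0,0,0,0,-1],[0,0,0,0,0,0,-1],[0,0,0,0,0,0,-1],[0,0,0,0,0,0,-1],[0,0,0,0,0,0,-1]]]'

```text
time_s: 25.95
ee_pos: [0.4733, -0.3314, 0.0618]
eef_rot: [3.137, 0.003, 1.571]
force: [-7.6, 7.6, 29.4]
grip_width: 0.0007
grip_force: 14.8
```

Call:
play_rows --motion '[[[0,0,-0.04,0,0,0,-1],[0,0,-0.1,0,0,0,-1],[0,0,-0.2,0,0,0,-1],[0,0,-0.3,0,0,0,-1],[0,0,-0.3,0,0,0,-1],[0,0,-0.3,0,0,0,-1],[0,0,-0.3,0,0,0,-1]]]'

```text
time_s: 26.65
ee_pos: [0.4712, -0.3304, 0.1314]
eef_rot: [-3.141, -0.0, 1.571]
force: [-0.5, -0.2, -1.1]
grip_width: 0.0004
grip_force: 0.0
```

```bash
python3 -c "
from ped import *; ped(('top','scene'))
import stubs; stubs.stubs()"
```

```text
26.65 [-0.5 -0.2 -1.1] [ 0.4712 -0.3304  0.1314]
top 1517 985 [-0.285 -0.066  0.178] 0.293
scene 1886 1461 [-0.281 -0.055  0.179] 0.287
top 102 [227. 184.] [0.63   0.1189 0.0974] [0.6453 0.1337 0.1094]
top 95 [290. 185.] [ 0.6268 -0.0206  0.097 ] [ 0.642  -0.0052  0.1087]
scene 204 [331. 216.] [0.633  0.1204 0.0961] [0.6498 0.1361 0.1072]
scene 201 [266. 225.] [ 0.6306 -0.0194  0.0959] [ 0.6464 -0.0037  0.1067]
```

Call:
play_rows --motion '[[[0,0.01,0.1,0,0,0,-1],[0,0.01,0.16,0,0,0,-1],[0,0.01,0.2,0,0,0,-1],[0,0.01,0.24,0,0,0,-1],[0,0.007,0.27,0,0,0,-1],[0,0.004,0.285,0,0,0,-1],[0,0,0.295,0,0,0,-1],[0,0,0.302,0,0,0,-1],[0,0,0.302,0,0,0,-1]]]'

```text
time_s: 27.75
ee_pos: [0.4724, -0.3313, 0.0612]
eef_rot: [3.138, 0.002, 1.571]
force: [-16.3, 13.7, 53.2]
grip_width: 0.0003
grip_force: 26.4
```

Call:
play_rows --motion '[[[0,0,0,0,0,0,-1],[0,0,0,0,0,0,-1],[0,0,0,0,0,0,-1],[0,0,0,0,0,0,-1],[0,0,0,0,0,0,-1],[0,0,0,0,0,0,-1],[0,0,0,0,0,0,-1],[0,0,0,0,0,0,-1],[0,0,0,0,0,0,-1],[0,0,0,0,0,0,-1]]]'

```text
time_s: 28.75
ee_pos: [0.4724, -0.3313, 0.0612]
eef_rot: [3.138, 0.002, 1.571]
force: [-15.6, 14.3, 52.8]
grip_width: 0.0009
grip_force: 26.5
```

```bash
python3 -c "
from ped import *; ped(('top','scene'))"
```

```text
28.75 [-15.6  14.3  52.8] [ 0.4724 -0.3313  0.0612]
top 1064 715 [-0.021 -0.011  0.048] 0.024
scene 1430 1068 [-0.03  -0.006  0.054] 0.03
```

Call:
play_rows --motion '[[[0,0,0,0,0,0,-1],[0,0,0,0,0,0,-1],[0,0,0,0,0,0,-1],[0,0,0,0,0,0,-1],[0,0,0,0,0,0,-1],[0,0,0,0,0,0,-1],[0,0,0,0,0,0,-1],[0,0,0,0,0,0,-1],[0,0,0,0,0,0,-1],[0,0,0,0,0,0,-1]]]'

```text
time_s: 29.85
ee_pos: [0.4724, -0.3313, 0.0612]
eef_rot: [3.138, 0.002, 1.571]
force: [-16.8, 14.1, 52.4]
grip_width: 0.0006
grip_force: 26.5
```

Call:
play_rows --motion '[[[0,0,0,0,0,0,-1],[0,0,0,0,0,0,-1],[0,0,0,0,0,0,-1],[0,0,0,0,0,0,-1],[0,0,0,0,0,0,-1],[0,0,0,0,0,0,-1],[0,0,0,0,0,0,-1],[0,0,0,0,0,0,-1],[0,0,0,0,0,0,-1],[0,0,0,0,0,0,-1]]]'

```text
time_s: 30.85
ee_pos: [0.4724, -0.3313, 0.0612]
eef_rot: [3.138, 0.002, 1.571]
force: [-15.6, 13.4, 53.2]
grip_width: 0.0001
grip_force: 26.5
```

Call:
play_rows --motion '[[[0,0,-0.04,0,0,0,-1],[0,0,-0.1,0,0,0,-1],[0,0,-0.2,0,0,0,-1],[0,0,-0.35,0,0,0,-1],[0,0,-0.55,0,0,0,-1],[0,0,-0.75,0,0,0,0],[0,0,-0.75,0,0,0,1]]]'

```text
time_s: 31.55
ee_pos: [0.4727, -0.3318, 0.2508]
eef_rot: [3.133, 0.007, 1.571]
force: [0.9, -0.3, 0.4]
grip_width: 0.013
grip_force: 0.0
```

Call:
play_rows --motion '[[[0.18,0.08,0,0,0,0,1],[0.36,0.16,0,0,0,0,1],[0.54,0.24,0,0,0,0,1],[0.72,0.32,0,0,0,0,1],[0.9,0.4,0,0,0,0,1],[0.9,0.4,0,0,0,0,1]]]'

```text
time_s: 32.15
ee_pos: [0.5726, -0.101, 0.243]
eef_rot: [-3.141, -0.001, 1.576]
force: [0.1, -0.1, -0.6]
grip_width: 0.0611
grip_force: 0.0
```

Call:
play_rows --motion '[[[0.18,0.1,0,0,0,0,1],[0.354,0.228,0,0,0,0,1],[0.354,0.228,0,0,0,0,1],[0.354,0.228,0,0,0,0,1],[0.354,0.228,0,0,0,0,1]]]'

```text
time_s: 32.65
ee_pos: [0.6279, -0.0184, 0.2434]
eef_rot: [-3.141, 0.0, 1.57]
force: [-0.7, -0.4, -0.3]
grip_width: 0.0939
grip_force: 0.0
```

```bash
python3 -c "
from ped import *; ped(('scene','top'))
import stubs; stubs.stubs()
c=grab('wrist'); W=cloud(c)
m=((W[...,2]>.098)&(W[...,2]<.112)&(W[...,0]>.55)&(W[...,0]<.7)).astype(np.uint8)
k,l,st,ce=cv2.connectedComponentsWithStats(m)
for i in range(1,k):
    if st[i,4]>30: P=W[l==i]; print('w',st[i,4],ce[i].round(0),((P.min(0)+P.max(0))/2).round(4))
"
```

```text
32.65 [-0.7 -0.4 -0.3] [ 0.6279 -0.0184  0.2434]
scene 1887 1442 [-0.281 -0.057  0.178] 0.286
top 2272 1455 [-0.274 -0.054  0.176] 0.279
top 103 [227. 184.] [0.63   0.1187 0.0968] [0.6451 0.1336 0.1084]
scene 203 [331. 216.] [0.6327 0.1199 0.0953] [0.6493 0.1352 0.1057]
scene 205 [266. 225.] [ 0.6298 -0.0193  0.096 ] [ 0.6469 -0.0037  0.1069]
w 604 [281.  20.] [0.633  0.121  0.1022]
w 489 [277. 199.] [ 0.6295 -0.0172  0.1021]
```

Call:
play_rows --motion '[[[0.005,0,0.15,0,0,0,1],[0.005,0,0.3,0,0,0,1],[0.005,0,0.45,0,0,0,1],[0.005,0,0.55,0,0,0,1],[0.005,0,0.6,0,0,0,1],[0.005,0,0.62,0,0,0,1],[0.005,0,0.62,0,0,0,1]]]'

```text
time_s: 33.6
ee_pos: [0.6286, -0.0161, 0.0893]
eef_rot: [3.141, 0.0, 1.57]
force: [0.2, -0.1, -0.3]
grip_width: 0.0939
grip_force: 0.0
```

Call:
play_rows --motion '[[[0,0,0,0,0,0,-1],[0,0,0,0,0,0,-1],[0,0,0,0,0,0,-1],[0,0,0,0,0,0,-1],[0,0,0,0,0,0,-1],[0,0,0,0,0,0,-1],[0,0,0,0,0,0,-1],[0,0,0,0,0,0,-1],[0,0,0,0,0,0,-1],[0,0,0,0,0,0,-1]]]'

```text
time_s: 34.6
ee_pos: [0.6284, -0.0159, 0.0887]
eef_rot: [-3.142, -0.0, 1.571]
force: [-0.0, 0.9, 0.1]
grip_width: 0.0311
grip_force: 24.8
```

Call:
play_rows --motion '[[[0,0,-0.04,0,0,0,-1],[0,0,-0.1,0,0,0,-1],[0,0,-0.2,0,0,0,-1],[0,0,-0.35,0,0,0,-1],[0,0,-0.5,0,0,0,-1],[0,0,-0.62,0,0,0,-1],[0,0,-0.62,0,0,0,-1]]]'

```text
time_s: 35.3
ee_pos: [0.6295, -0.016, 0.25]
eef_rot: [3.133, 0.001, 1.571]
force: [0.3, 0.4, -1.1]
grip_width: 0.0312
grip_force: 24.8
```

Call:
play_rows --motion '[[[0.18,-0.05,0,0,0,0,-1],[0.36,-0.1,0,0,0,0,-1],[0.54,-0.15,0,0,0,0,-1],[0.72,-0.2,0,0,0,0,-1],[0.8,-0.2,0,0,0,0,-1],[0.8,-0.2,0,0,0,0,-1]]]'

```text
time_s: 35.9
ee_pos: [0.5776, 0.1866, 0.2436]
eef_rot: [-3.141, -0.0, 1.574]
force: [0.1, -0.9, -1.8]
grip_width: 0.0308
grip_force: 24.8
```

Call:
play_rows --motion '[[[0.18,-0.05,0,0,0,0,-1],[0.36,-0.1,0,0,0,0,-1],[0.54,-0.15,0,0,0,0,-1],[0.72,-0.2,0,0,0,0,-1],[0.8,-0.2,0,0,0,0,-1],[0.8,-0.2,0.15,0,0,0,-1],[0.8,-0.2,0.3,0,0,0,-1],[0.8,-0.2,0.4,0,0,0,-1],[0.8,-0.2,0.4,0,0,0,-1]]]'

```text
time_s: 36.8
ee_pos: [0.5276, 0.3822, 0.1398]
eef_rot: [-3.136, 0.004, 1.57]
force: [-0.6, -0.4, -0.6]
grip_width: 0.0308
grip_force: 24.8
```

```bash
python3 - <<'E'
from rim import *
o=get_obs(); print(o['time_s'],o['ee_pos'].round(4),o['grip_width'],o['force'].round(1))
c=grab('wrist'); save(c,'w6.png'); W=cloud(c)
m=(W[...,2]>.01)&(W[...,2]<.03)&(W[...,1]>.25)&(W[...,1]<.5)&(W[...,0]>.4)&(W[...,0]<.66)
P=W[m]; print(np.percentile(P,[1,99],axis=0).round(3))
E
```

```text
36.8 [0.5276 0.3822 0.1398] 0.030769964649515244 [-0.6 -0.4 -0.6]
[[0.448 0.28  0.01 ]
 [0.61  0.44  0.02 ]]
```

View pics/w6.png

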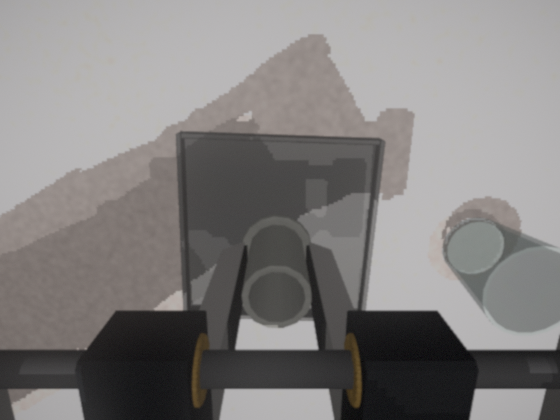

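The stub is held over the tray, whose far wall is at row 135 and side walls at columns 182 and 378. It is clear to lower.

Call:
play_rows --motion '[[[0,0,0.12,0,0,0,-1],[0,0,0.24,0,0,0,-1],[0,0,0.32,0,0,0,-1],[0,0,0.35,0,0,0,-1],[0,0,0.365,0,0,0,-1],[0,0,0.372,0,0,0,-1],[0,0,0.372,0,0,0,-1]]]'

```text
time_s: 37.55
ee_pos: [0.529, 0.3843, 0.052]
eef_rot: [3.14, -0.001, 1.571]
force: [0.6, 0.5, -0.4]
grip_width: 0.0314
grip_force: 24.8
```

Call:
play_rows --motion '[[[0,0,0.006,0,0,0,-1],[0,0,0.006,0,0,0,-1],[0,0,0.006,0,0,0,0.3],[0,0,0.006,0,0,0,0.3],[0,0,0.006,0,0,0,0.3],[0,0,0.006,0,0,0,0.3],[0,0,-0.1,0,0,0,0.3],[0,0,-0.25,0,0,0,0.6],[0,0,-0.42,0,0,0,1],[0,0,-0.6,0,0,0,1]]]'

```text
time_s: 38.55
ee_pos: [0.5281, 0.3839, 0.202]
eef_rot: [-3.141, 0.001, 1.571]
force: [0.8, -0.2, -0.0]
grip_width: 0.0817
grip_force: 0.0
```

Call:
play_rows --motion '[[[0,0,-0.16,0,0,0,1],[-0.18,0.07,-0.17,0,0,0,1],[-0.36,0.14,-0.17,0,0,0,1],[-0.54,0.21,-0.17,0,0,0,1],[-0.72,0.28,-0.17,0,0,0,1],[-0.9,0.35,-0.17,0,0,0,1],[-1,0.408,-0.17,0,0,0,1],[-1,0.408,-0.17,0,0,0,1],[-1,0.408,-0.17,0,0,0,1]]]'

```text
time_s: 39.45
ee_pos: [0.6303, 0.134, 0.243]
eef_rot: [-3.141, -0.0, 1.57]
force: [0.3, -0.3, -0.6]
grip_width: 0.0939
grip_force: 0.0
```

```bash
python3 -c "
import stubs; from rim import *
o=get_obs(); print(o['time_s'],o['ee_pos'].round(4),o['grip_width'])
stubs.stubs()
for n in('scene','top'):
    W=cloud(dict(np.load(n+'.npz'))); m=(W[...,2]>.05)&(W[...,2]<.08)&(W[...,0]>.45)&(W[...,0]<.6)&(W[...,1]>.28)&(W[...,1]<.43); P=W[m]
    if len(P): print(n,'tray',len(P),((P.min(0)+P.max(0))/2).round(4),P.max(0).round(4))
"
```

```text
39.45 [0.6303 0.134  0.243 ] 0.09391128219218516
top 22 [232. 184.] [0.6322 0.1068 0.0988] [0.6432 0.1096 0.1083]
scene 204 [331. 216.] [0.6329 0.1202 0.0957] [0.6496 0.1354 0.1064]
scene tray 138 [0.5305 0.3807 0.0578] [0.5459 0.397  0.0655]
top tray 107 [0.5278 0.3788 0.0591] [0.5435 0.3947 0.068 ]
```

Call:
play_rows --motion '[[[-0.044,0.004,0,0,0,0,1],[-0.044,0.004,0.15,0,0,0,1],[-0.044,0.004,0.3,0,0,0,1],[-0.044,0.004,0.45,0,0,0,1],[-0.044,0.004,0.55,0,0,0,1],[-0.044,0.004,0.6,0,0,0,1],[-0.044,0.004,0.618,0,0,0,1],[-0.044,0.004,0.618,0,0,0,1]]]'

```text
time_s: 40.35
ee_pos: [0.6317, 0.1232, 0.0894]
eef_rot: [3.141, -0.0, 1.571]
force: [0.1, -0.1, 0.3]
grip_width: 0.0939
grip_force: 0.0
```

Call:
play_rows --motion '[[[0,0,0,0,0,0,-1],[0,0,0,0,0,0,-1],[0,0,0,0,0,0,-1],[0,0,0,0,0,0,-1],[0,0,0,0,0,0,-1],[0,0,0,0,0,0,-1],[0,0,0,0,0,0,-1],[0,0,0,0,0,0,-1],[0,0,0,0,0,0,-1],[0,0,0,0,0,0,-1]]]'

```text
time_s: 41.35
ee_pos: [0.6314, 0.1231, 0.0887]
eef_rot: [-3.142, -0.0, 1.571]
force: [-0.9, 0.2, 0.8]
grip_width: 0.0306
grip_force: 25.0
```

Call:
play_rows --motion '[[[0,0,-0.04,0,0,0,-1],[0,0,-0.1,0,0,0,-1],[0,0,-0.2,0,0,0,-1],[0,0,-0.35,0,0,0,-1],[0,0,-0.5,0,0,0,-1],[0,0,-0.62,0,0,0,-1],[0,0,-0.62,0,0,0,-1],[0,0,-0.62,0,0,0,-1]]]'

```text
time_s: 42.15
ee_pos: [0.6313, 0.1231, 0.2446]
eef_rot: [3.14, -0.0, 1.571]
force: [-0.9, 0.2, -1.9]
grip_width: 0.0305
grip_force: 25.0
```

Call:
play_rows --motion '[[[0.18,-0.1,0,0,0,0,-1],[0.36,-0.18,0,0,0,0,-1],[0.54,-0.26,0,0,0,0,-1],[0.7,-0.35,0,0,0,0,-1],[0.804,-0.408,0,0,0,0,-1],[0.804,-0.408,0.1,0,0,0,-1],[0.804,-0.408,0.25,0,0,0,-1],[0.804,-0.408,0.4,0,0,0,-1],[0.804,-0.408,0.4,0,0,0,-1],[0.804,-0.408,0.4,0,0,0,-1]]]'

```text
time_s: 43.15
ee_pos: [0.5293, 0.324, 0.1439]
eef_rot: [-3.14, 0.001, 1.571]
force: [-0.2, 0.5, -1.2]
grip_width: 0.0308
grip_force: 25.0
```

```bash
python3 - <<'E'
from rim import *
o=get_obs(); print(o['time_s'],o['ee_pos'].round(4),o['grip_width'],o['force'].round(1))
c=grab('wrist'); save(c,'w7.png')
E
```

```text
43.15 [0.5293 0.324  0.1439] 0.030757369312758655 [-0.2  0.5 -1.2]
```

View pics/w7.png

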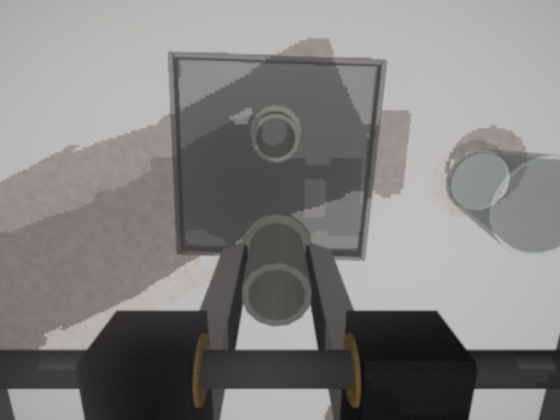

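Stub A stands in the tray at (275,133). Stub B is held above the near half and is clear of both stub A and the near wall.

Call:
play_rows --motion '[[[0,0,0.12,0,0,0,-1],[0,0,0.24,0,0,0,-1],[0,0,0.32,0,0,0,-1],[0,0,0.35,0,0,0,-1],[0,0,0.367,0,0,0,-1],[0,0,0.373,0,0,0,-1],[0,0,0.373,0,0,0,-1],[0,0,0.373,0,0,0,-1]]]'

```text
time_s: 44.0
ee_pos: [0.5299, 0.3243, 0.0515]
eef_rot: [3.14, -0.001, 1.571]
force: [0.7, -0.1, -1.8]
grip_width: 0.0305
grip_force: 25.0
```

Call:
play_rows --motion '[[[0,0,0,0,0,0,0.3],[0,0,0,0,0,0,0.3],[0,0,0,0,0,0,0.3],[0,0,0,0,0,0,0.3],[0,0,-0.1,0,0,0,0.3],[0,0,-0.25,0,0,0,0.6],[0,0,-0.42,0,0,0,1],[0,0,-0.6,0,0,0,1],[0,0,-0.75,0,0,0,1]]]'

```text
time_s: 44.9
ee_pos: [0.5294, 0.3241, 0.2407]
eef_rot: [3.14, -0.001, 1.571]
force: [0.3, -1.2, 0.3]
grip_width: 0.0897
grip_force: 0.0
```

Call:
play_rows --motion '[[[-0.18,-0.05,0,0,0,0,1],[-0.36,-0.1,0,0,0,0,1],[-0.54,-0.15,0,0,0,0,1],[-0.72,-0.2,0,0,0,0,1],[-0.9,-0.2,0,0,0,0,1],[-0.9,-0.2,0,0,0,0,1],[-0.9,-0.2,0,0,0,0,1],[-0.9,-0.2,0,0,0,0,1]]]'

```text
time_s: 45.7
ee_pos: [0.4795, 0.0999, 0.238]
eef_rot: [3.142, -0.0, 1.571]
force: [-0.3, 0.7, 0.4]
grip_width: 0.0941
grip_force: 0.0
```

```bash
python3 -c "
from ped import *; ped(('scene','top'))
for n in('scene','top'):
    W=cloud(dict(np.load(n+'.npz'))); m=((W[...,2]>.05)&(W[...,2]<.08)&(W[...,0]>.45)&(W[...,0]<.6)&(W[...,1]>.27)&(W[...,1]<.44)).astype(np.uint8)
    k,l,st,ce=cv2.connectedComponentsWithStats(m)
    for i in range(1,k):
        if st[i,4]>10: P=W[l==i]; print(n,st[i,4],((P.min(0)+P.max(0))/2).round(4),P.max(0).round(4))
save(dict(np.load('scene.npz')),'s8.png')
"
```

```text
45.7 [-0.3  0.7  0.4] [0.4795 0.0999 0.238 ]
scene 1884 1481 [-0.284 -0.058  0.18 ] 0.289
top 2269 1444 [-0.274 -0.051  0.177] 0.279
scene 132 [0.5302 0.3803 0.0581] [0.5458 0.3964 0.0662]
scene 137 [0.5311 0.3216 0.0583] [0.5476 0.3376 0.0666]
top 107 [0.5278 0.3789 0.0596] [0.5433 0.3943 0.0692]
top 100 [0.5288 0.3199 0.0594] [0.5439 0.3351 0.0685]
```

View pics/s8.png

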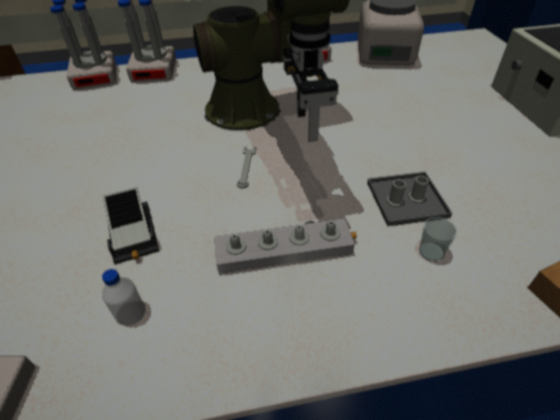

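Both stubs stand upright in the tray at (397,192) and (420,188). The bottle and beaker have not moved, the pedal is up, and the arm is clear.

```bash
python3 -c "
from station import workorder; print(workorder.hand_in())"
```

```text
the job is handed in; nothing more can be done
None
```

I handed in the job with every step done: the line was cleared, both stubs present were blown out with two blasts, and they now stand upright in the tray with the bottle and beaker unmoved; the hand-in gave no verdict, and the second blast pressed with about 53 N through the fingertips.

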